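# Feel out the stiff caster wheel and put it on the reject spindle

## Task

One of the three trolley caster wheels on the test rack has a stiff bearing. Turn each wheel by hand on its post by at least an eighth of a turn, and leave it turned, feeling for drag, before you take any off; then lift the stiff one off and put it on the reject spindle, gently, all the way down on the shoulder. Do not crush the wheels, leave the two sound wheels on their posts, and do not disturb the other things.

Things in the scene. Friction and masses are not known exactly. Their poses are not given: they have to be found in the camera images.
- rack: fixed rack: aluminium plate 100 x 360 x 12 mm with three posts at y = -130, 0, +130 mm along its y axis. Post: round shoulder 22 mm diameter up to 35 mm above the table, where the hub rests, then a 12 mm square post (sides along the rack's x, y) to 61 mm, tapered tip to 66 mm. Origin: centre of the plate's underside, on the table
- spindle: fixed reject spindle, empty: grey round base 90 mm diameter, 12 mm thick, shoulder 22 mm diameter up to 35 mm above the table, then a round peg 10 mm diameter to 75 mm and a tapered tip to 81 mm. Origin: centre of the base's underside, on the table
- seat (a point): top of the reject spindle's shoulder, on its axis, 35 mm above the table: a wheel's hub underside (its origin) comes here when fully down
- core_a (a point): middle of wheel_a's bearing, on the axle, 13 mm above its hub's underside; in the stiff wheel it has sunk by 0.04 mm, far too little to see or measure: the bearing must be felt
- wheel_a: one of three look-alike caster wheels, axle upright, 0.12 kg. Hub: 24 mm square steel block, 26 mm tall, 14 mm square bore; the post stops it turning but for 1 mm (0.15 rad) of play. Dark round tread (white dot on top): 60 mm diameter, 24 mm tall, 1 to 25 mm above the hub's underside, turns on the hub. Pinch it with at most 60 N a finger. Origin: centre of the hub's underside, z up
- tread_a (a joint): turn of wheel_a's tread on its hub, rad, 0 at the start, growing anticlockwise seen from above, no end stops; stays where left. Exactly one of the three bearings is stiff: about 0.32 N m of drag (11 N at the tread); the sound ones drag 0.05 N m or less (under 2 N). Not seen, only felt, best in slow short turns
- core_b (a point): middle of wheel_b's bearing, on the axle, 13 mm above its hub's underside; in the stiff wheel it has sunk by 0.04 mm, far too little to see or measure: the bearing must be felt
- wheel_b: one of three look-alike caster wheels, axle upright, 0.12 kg. Hub: 24 mm square steel block, 26 mm tall, 14 mm square bore; the post stops it turning but for 1 mm (0.15 rad) of play. Dark round tread (white dot on top): 60 mm diameter, 24 mm tall, 1 to 25 mm above the hub's underside, turns on the hub. Pinch it with at most 60 N a finger. Origin: centre of the hub's underside, z up
- tread_b (a joint): turn of wheel_b's tread on its hub, rad, 0 at the start, growing anticlockwise seen from above, no end stops; stays where left. Exactly one of the three bearings is stiff: about 0.32 N m of drag (11 N at the tread); the sound ones drag 0.05 N m or less (under 2 N). Not seen, only felt, best in slow short turns
- core_c (a point): middle of wheel_c's bearing, on the axle, 13 mm above its hub's underside; in the stiff wheel it has sunk by 0.04 mm, far too little to see or measure: the bearing must be felt
- wheel_c: one of three look-alike caster wheels, axle upright, 0.12 kg. Hub: 24 mm square steel block, 26 mm tall, 14 mm square bore; the post stops it turning but for 1 mm (0.15 rad) of play. Dark round tread (white dot on top): 60 mm diameter, 24 mm tall, 1 to 25 mm above the hub's underside, turns on the hub. Pinch it with at most 60 N a finger. Origin: centre of the hub's underside, z up
- tread_c (a joint): turn of wheel_c's tread on its hub, rad, 0 at the start, growing anticlockwise seen from above, no end stops; stays where left. Exactly one of the three bearings is stiff: about 0.32 N m of drag (11 N at the tread); the sound ones drag 0.05 N m or less (under 2 N). Not seen, only felt, best in slow short turns
- spacer: bystander: loose steel bush, 18 mm diameter, 14 mm tall, standing on the rack plate midway between two posts; origin under its centre
- wrench: bystander: wrench 160 mm long lying in front of the rack; origin under its middle
- fork: bystander: steel caster fork (60 x 50 mm plate with two upright cheeks, 63 mm tall) behind the rack; origin under its plate
- tape_0: bystander: yellow tape reel lying flat, 100 mm diameter, 35 mm tall; origin under its centre
- tape_1: bystander: yellow tape reel lying flat, 100 mm diameter, 35 mm tall; origin under its centre
- driver: bystander: screwdriver 180 mm long, lying on the table near the reject spindle; origin under its middle
- oil: bystander: white bottle, 52 mm diameter, 120 mm tall, behind the rack; origin under its centre
Things that resemble listed ones, but are neither listed nor needed, are in the scene too. Leave any orange or yellow look-alike of the wheel_c alone.

How it is judged (in metres and radians):
On the way, in this order (a step that is already met when the one before it is completed fails the run):
1. all three wheels have been turned at least 0.75 rad (about an eighth of a turn) either way from the start and left so, while all are still on their posts ((value of joint tread_a above 0.75 rad or value of joint tread_a below -0.75 rad) and (value of joint tread_b above 0.75 rad or value of joint tread_b below -0.75 rad) and (value of joint tread_c above 0.75 rad or value of joint tread_c below -0.75 rad) and distance of each of wheel_a, wheel_b, wheel_c from where it was at the start of the episode below 0.012 m), for 0.2 s.
2. the stiff wheel is fully down on the reject spindle (((z of core_a in the frame of wheel_a below 0.01298 m and horizontal distance between wheel_a and seat below 0.006 m and z of wheel_a in the frame of seat between -0.004 and 0.004 m and angle between wheel_a's own z axis and vertical below 0.1 rad) or (z of core_b in the frame of wheel_b below 0.01298 m and horizontal distance between wheel_b and seat below 0.006 m and z of wheel_b in the frame of seat between -0.004 and 0.004 m and angle between wheel_b's own z axis and vertical below 0.1 rad) or (z of core_c in the frame of wheel_c below 0.01298 m and horizontal distance between wheel_c and seat below 0.006 m and z of wheel_c in the frame of seat between -0.004 and 0.004 m and angle between wheel_c's own z axis and vertical below 0.1 rad))), for 0.2 s.
At the end, for the whole second after the job is handed in: the stiff wheel sits level (within 0.1 rad), at rest and released on the reject spindle, its origin within 6 mm sideways and 4 mm in height of the seat; the two sound wheels still sit upright on their posts within 6 mm of where they were; every bystander is within 30 mm of its start (((z of core_a in the frame of wheel_a below 0.01298 m and horizontal distance between wheel_a and seat below 0.006 m and z of wheel_a in the frame of seat between -0.004 and 0.004 m and angle between wheel_a's own z axis and vertical below 0.1 rad and linear speed of wheel_a below 0.02 m/s) or (not (z of core_a in the frame of wheel_a below 0.01298 m) and distance of wheel_a from where it was at the start of the episode below 0.006 m and angle between wheel_a's own z axis and vertical below 0.1 rad)) and ((z of core_b in the frame of wheel_b below 0.01298 m and horizontal distance between wheel_b and seat below 0.006 m and z of wheel_b in the frame of seat between -0.004 and 0.004 m and angle between wheel_b's own z axis and vertical below 0.1 rad and linear speed of wheel_b below 0.02 m/s) or (not (z of core_b in the frame of wheel_b below 0.01298 m) and distance of wheel_b from where it was at the start of the episode below 0.006 m and angle between wheel_b's own z axis and vertical below 0.1 rad)) and ((z of core_c in the frame of wheel_c below 0.01298 m and horizontal distance between wheel_c and seat below 0.006 m and z of wheel_c in the frame of seat between -0.004 and 0.004 m and angle between wheel_c's own z axis and vertical below 0.1 rad and linear speed of wheel_c below 0.02 m/s) or (not (z of core_c in the frame of wheel_c below 0.01298 m) and distance of wheel_c from where it was at the start of the episode below 0.006 m and angle between wheel_c's own z axis and vertical below 0.1 rad)) and distance of each of spacer, wrench, fork, tape_0, tape_1, driver, oil from where it was at the start of the episode below 0.03 m); the robot touches nothing.
It fails at once if a wheel was crushed: the fingers pressed it with more than 140 N (both fingers added) (contact force between the fingers and wheel_a above 140 N or contact force between the fingers and wheel_b above 140 N or contact force between the fingers and wheel_c above 140 N).
It fails at once if a sound wheel was taken off its post (moved over 20 mm) ((not (z of core_a in the frame of wheel_a below 0.01298 m) and distance of wheel_a from where it was at the start of the episode above 0.02 m) or (not (z of core_b in the frame of wheel_b below 0.01298 m) and distance of wheel_b from where it was at the start of the episode above 0.02 m) or (not (z of core_c in the frame of wheel_c below 0.01298 m) and distance of wheel_c from where it was at the start of the episode above 0.02 m)).
It fails at once if a wheel was rammed onto the spindle or its base (over 35 N) (contact force between any of wheel_a, wheel_b, wheel_c and spindle above 35 N).
It fails at once if a bystander was disturbed (moved over 30 mm, or the bottle tipped) (distance of any of spacer, wrench, fork, tape_0, tape_1, driver, oil from where it was at the start of the episode above 0.03 m or angle between oil's own z axis and vertical above 0.4 rad).
It also fails if it takes over 72 s, if anything falls off the work surface, if the arm or the gripper's body presses on something with over 40 N, if the wrist force passes 120 N, or if a joint passes its speed limit or range.

## Robot

A 7-joint arm with a two-finger parallel gripper is mounted at the origin on the work surface. World frame = base frame: x ahead of the robot, y to its left, z up, the work surface at z = 0. Lengths are in m, angles in degrees, forces in N, time in s.
With the tool pointing down it reaches from about 0.4 to 0.925 m from the base axis. Payload 5.6 kg.
Tool frame: the origin (TCP) lies at the very end of the fingers, on their centre line; the grasp point (between the pads) lies 19 mm behind it (r.grasp_offset is the distance from the TCP to the grasp point, in m); z points along the fingers, y is the line along which they close (so a half turn about z gives the same grasp; the last joint's range is limited). The gripper opens to 85 mm and grips with 20 to 120 N. Pads are 22 mm wide; open, the fingers measure 114 mm over their backs; the gripper's body (76 mm by 85 mm) begins 54 mm behind the grasp point. The pads swing forward as they close: fully open they stand 13 mm farther back than shut.
Start: joints at [73.854, 26.786, -0.665, 91.828, 0.344, 61.387, -3.226], TCP at [0.154, -0.632, 0.231] pointing down, gripper open.
Joint ranges: [-144.91, 144.91], [-17.63, 115.5], [-89.93, 88.59], [15.96, 139.68], [-74.01, 254.01], [8.47, 105.57], [-167.45, 167.45]. Speed limits (degrees/s): [147.25, 147.25, 180, 180, 180, 180, 180].

## Interface

Orientations are given as a 3x3 rotation matrix whose columns are the frame's x, y, z axes.
In Python, from bench import sensors, imaging, r gives the robot as it stands.
- The arm moves only by the shell command python3 -m creep 'ROWS'. ROWS is JSON, a list of rows, each a list of 7 numbers: the shift along the tool's x, y, z in m, then the turn, a rotation vector about the tool's x, y, z in degrees, then the opening, from 0 (shut) to 1 (fully open). In form: [[tx, ty, tz, ax, ay, az, jaw], ...]. A call has 1 to 12 rows; each row shifts and turns the commanded pose from where the row before left it, along the tool's axes as they then stand; what a row does not reach is not made up. A row lasts 1/8 s, in which the tool goes at most 62.5 mm and 10.7 degrees, less where a joint would pass 70% of its speed; a pose out of reach is approached as far as the arm can. A call is refused whole if a number of a shift passes 0.0625 or a number of a turn 10.7, either way. A call with a gripper value outside its range is refused whole. The fingers move at their own pace and stop on an object; the grip force is fixed at half the most. Time passes only in rows, so rows that do not move let the fingers close. It gives the time, the measured TCP pose, the force, the opening and the grip force at its end, in the units of the state.
- sensors.get_obs(): the state, without advancing time (a new reading comes with each control period).
- imaging.capture(name): name is "scene" or "top" or "wrist"; returns a dict with "color" (420x560x3 uint8, blue, green, red), "fx", "fy", "cx", "cy" (pixels), "camera_from_world" (4x4, takes a point from world to camera coordinates). Camera axes: x right, y up, looking along -z (the intrinsics and any distortion apply to the point x, -y, -z); pixel columns grow to the right and rows downward; lengths in m; the calibration is good to about 2 mm. A picture is of the moment at which its call begins. There is no depth.
- r.hand_in(): hands the job in; it is judged then, once.
The state is a dict: "t": time; "joint_pos": joint angles; "qd": joint speeds; "effort": joint torques, N m; "ee_pos": TCP position; "eef_rot": TCP orientation; "contact_force": force on the tool from outside, world axes, zero at the start; "wrist_torque": the same for the moment, N m; "opening": finger opening in m; "gripper_force": force on a finger pad.
Only numpy, scipy, OpenCV 4.12 (cv2) and the standard library are available. Lean on these libraries where they do the work, as an engineer would, in place of code of your own. Each camera call takes 0.05 s, during which the arm holds its last target. There are 200 camera calls.

## Working session

There is one attempt and no reset: what is moved stays moved. The work goes in short steps, Python scripts to look and compute and a shell command to move; the robot and the scene stay as the last step left them, time stands still between calls to the robot, and variables do not carry over. Pictures are saved under pics/ and viewed, at most 11 in all, crops included, and the job is handed in when it is done.

```bash
ls; mkdir -p pics; python3 - <<'E'
from bench import sensors, imaging, r
import cv2,numpy as np
for n in("scene","top"):
    d=imaging.capture(n); cv2.imwrite(f"pics/{n}0.png",cv2.resize(d["color"],(800,600)))
    np.savez(f"pics/{n}0.npz",**d); print(n,d["fx"],d["fy"],d["cx"],d["cy"],d.keys()); print(np.round(d["camera_from_world"],3))
print(sensors.get_obs(), r.grasp_offset)
E
```

```text
pics
scene 443.6956501517863 443.6956501517863 285.1865071619895 204.286315091821 dict_keys(['color', 'fx', 'fy', 'cx', 'cy', 'camera_from_world'])
[[-0.354  0.935  0.018  0.134]
 [-0.522 -0.213  0.826  0.238]
 [ 0.776  0.284  0.563 -1.578]
 [ 0.     0.     0.     1.   ]]
top 522.1816604698721 522.1816604698721 279.0683063614147 207.83634760263323 dict_keys(['color', 'fx', 'fy', 'cx', 'cy', 'camera_from_world'])
[[-0.073 -0.997 -0.003  0.081]
 [ 0.973 -0.072  0.217 -0.527]
 [-0.217  0.013  0.976 -1.144]
 [ 0.     0.     0.     1.   ]]
{'t': 0.1, 'joint_pos': array([73.85368684, 26.83258237, -0.66337058, 91.87654184,  0.34524853,
       61.38699424, -3.22781852]), 'qd': array([-0.04113722, -0.10074938, -0.05631726, -0.2509388 , -0.01832506,
       -0.05639828,  0.00541918]), 'effort': array([ 6.20682877e-04, -5.33523667e+01,  2.13756290e-02, -2.51967573e+01,
        1.15365966e-02,  4.33985871e-03,  8.31430702e-05]), 'ee_pos': array([ 0.15354544, -0.63107642,  0.23040866]), 'eef_rot': array([[ 9.71647054e-01,  2.36435441e-01, -5.34245768e-04],
       [ 2.36435996e-01, -9.71645821e-01,  1.55495044e-03],
       [-1.51452276e-04, -1.63717794e-03, -9.99998648e-01]]), 'contact_force': array([-0.41814087, -0.37926961, -0.0811956 ]), 'wrist_torque': array([ 0.03319793, -0.01740842, -0.00329311]), 'gripper_force': 0.0, 'opening': 0.08511207716203564} 0.0187
```

View pics/top0.png

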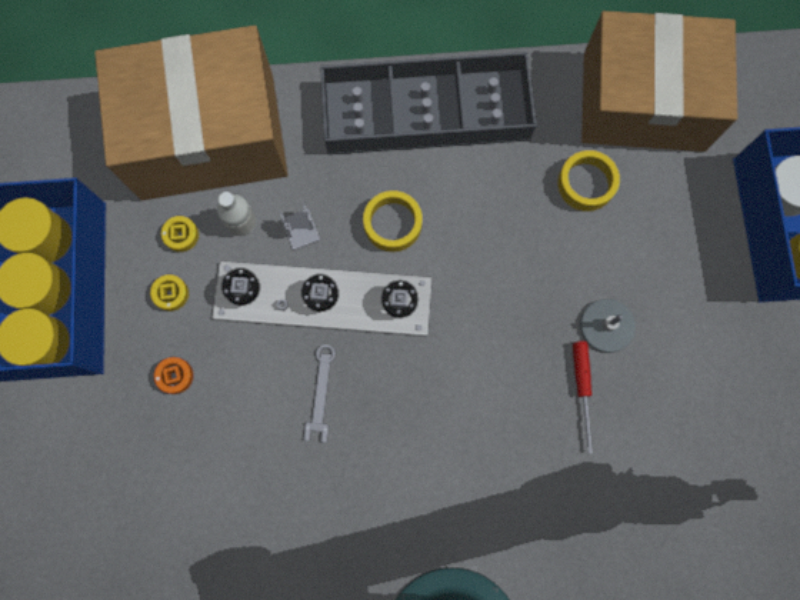

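View pics/scene0.png

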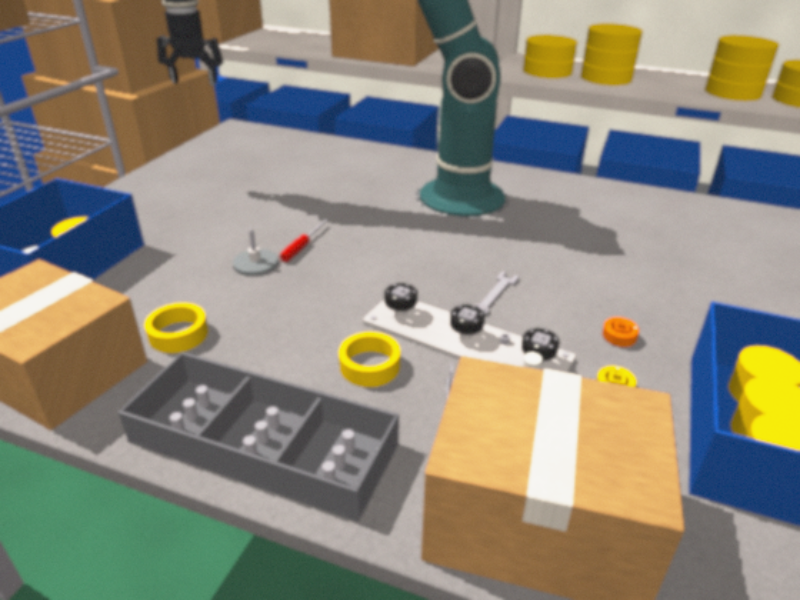

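The top view shows three black wheels on the rack at (240,286), (320,292) and (401,298). The spindle base is at (607,325) with its tip at (614,321).
Things that could be mistaken for a wheel: yellow wheels at (179,233) and (169,291), and an orange one at (172,375), all on the table. The right ones are the three dark wheels on the aluminium rack. The driver lies close to the spindle, at (582,370). Next is a close crop.

```bash
cat > h.py <<'E'
import numpy as np,cv2
def ray(d,u,v,z):
    M=d["camera_from_world"];R=M[:3,:3];t=M[:3,3];c=-R.T@t
    w=R.T@np.array([(u-d["cx"])/d["fx"],-(v-d["cy"])/d["fy"],-1.]);return c+w*(z-c[2])/w[2]
def proj(d,p):
    q=(d["camera_from_world"]@np.r_[p,1])[:3];return d["cx"]-d["fx"]*q[0]/q[2],d["cy"]+d["fy"]*q[1]/q[2]
E
python3 - <<'E'
import numpy as np,cv2
d=np.load("pics/top0.npz");im=d["color"]
a=cv2.resize(im[175:240,140:310],None,fx=4.7,fy=4.7,interpolation=cv2.INTER_CUBIC)
b=cv2.resize(im[200:255,395:465],None,fx=5,fy=5,interpolation=cv2.INTER_CUBIC)
o=np.zeros((a.shape[0]+b.shape[0],800,3),np.uint8);o[:a.shape[0],:a.shape[1]]=a;o[a.shape[0]:,:b.shape[1]]=b
cv2.imwrite("pics/crop0.png",o);print(a.shape)
E
```

```text
(306, 799, 3)
```

View pics/crop0.png

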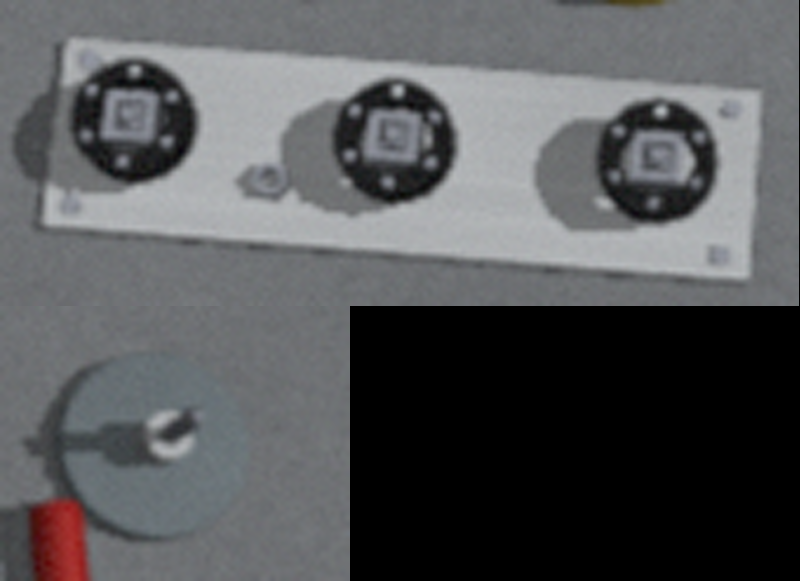

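```bash
python3 - <<'E'
import numpy as np,cv2
from h import *
d=np.load("pics/top0.npz")
A=lambda u,v:((u+.5)/4.7-.5+140,(v+.5)/4.7-.5+175)
B=lambda u,v:((u+.5)/5-.5+395,(v-306+.5)/5-.5+200)
cs=[ray(d,*A(*p),.012) for p in((65,38),(760,92),(750,280),(42,226))]
for c in cs:print(np.round(c,4))
c=np.mean(cs,0);print("rack",c,[np.linalg.norm(cs[i]-cs[i-1]) for i in range(4)])
e=((cs[0]+cs[3])-(cs[1]+cs[2]));th=np.arctan2(e[1],e[0]);print("yaw of rack y",np.degrees(th))
n=np.array([np.cos(th),np.sin(th)])
for s in(.13,0,-.13):print("post",c[:2]+s*n)
for p in((131,117),(392,136),(655,157)):print("hub",ray(d,*A(*p),.061))
for p in((134,121),(394,141),(657,161)):print("tread",ray(d,*A(*p),.055))
print("base",ray(d,*B(155,446),.010),"shoulder",ray(d,*B(170,434),.035),"tip",ray(d,*B(190,413),.081), "driver end",ray(d,*B(60,505),.02))
E
```

```text
[0.6265 0.3407 0.012 ]
[ 0.5715 -0.0138  0.012 ]
[ 0.4747 -0.0008  0.012 ]
[0.5287 0.3544 0.012 ]
rack [0.5503835  0.17011015 0.012     ] [np.float64(0.09876487046049529), np.float64(0.35874717359958325), np.float64(0.09767561545307872), np.float64(0.35922662027313834)]
yaw of rack y 81.27096142872645
post [0.57011254 0.29860437]
post [0.5503835  0.17011015]
post [0.53065447 0.04161593]
hub [0.56966002 0.29782999 0.061     ]
hub [0.55064778 0.17054486 0.061     ]
hub [0.53064455 0.04289021 0.061     ]
tread [0.56905281 0.29763899 0.055     ]
tread [0.54948671 0.17026734 0.055     ]
tread [0.52989724 0.04198197 0.055     ]
base [ 0.46877048 -0.30143352  0.01      ] shoulder [ 0.4698438  -0.30179891  0.035     ] tip [ 0.47104623 -0.29820423  0.081     ] driver end [ 0.44253824 -0.25037973  0.02      ]
```

Heights and sizes agree: the rack measures 0.359 x 0.098 m, and the wheels sit on the predicted posts. I'll move towards the nearest wheel, R.

```bash
cat >> h.py <<'E'
from scipy.spatial.transform import Rotation as Ro
P=dict(L=(.5698,.2980),M=(.5505,.1703),R=(.5306,.0423),S=(.4695,-.3015))
def go(x,y,z,yaw):
    from bench import sensors
    o=sensors.get_obs();R=o["eef_rot"];a=np.radians(yaw)
    Y=np.array([np.cos(a),np.sin(a),0]);Z=np.array([0,0,-1.]);T=np.c_[np.cross(Y,Z),Y,Z]
    D=np.array([x,y,z])-o["ee_pos"]
    print("t",round(o["t"],2),"pos",o["ee_pos"].round(4),"yaw",np.degrees(np.arctan2(R[1,1],R[0,1])).round(2),"j",o["joint_pos"].round(0))
    print("F",o["contact_force"].round(2),"T",o["wrist_torque"].round(3),"open",round(o["opening"],4),"g",round(o["gripper_force"],1))
    print("turn(tool)",Ro.from_matrix(R.T@T).as_rotvec(degrees=True).round(2),"shift now",(R.T@D).round(4),"shift after turn",(T.T@D).round(4))
E
python3 -m creep '[[0.0404,-0.0435,0,0,0,0,1],[0.0404,-0.0435,0,0,0,0,1],[0.0404,-0.0435,0,0,0,0,1],[0.0404,-0.0435,0,0,0,0,1],[0.0404,-0.0435,0,0,0,0,1],[0.0404,-0.0435,0,0,0,0,1],[0.0404,-0.0435,0,0,0,0,1],[0.0404,-0.0435,0,0,0,0,1],[0.0404,-0.0435,0,0,0,0,1],[0.0404,-0.0435,0,0,0,0,1],[0.0404,-0.0435,0,0,0,0,1],[0.0404,-0.0435,0,0,0,0,1]]'
python3 -c "
from h import *
go(*P['R'],.13,53)
d=np.load('pics/top0.npz')
for n,u,v,z in(('bottle cap',227,200,.12),('bottle base',238,226,0.),('fork',300,232,.01)):print(n,ray(d,u*.7,v*.7,z))"
```

```text
t: 1.6
ee_pos: [0.5018, -0.0082, 0.2312]
eef_rot: [[0.972, 0.236, -0.0], [0.236, -0.972, -0.0], [-0.0, 0.0, -1.0]]
contact_force: [0.7, -0.3, -0.1]
opening: 0.0854
gripper_force: 0.0
t 1.6 pos [ 0.5018 -0.0082  0.2312] yaw -76.35 j [ 20.  15. -26. 111.   8.  56. -87.]
F [ 0.69 -0.35 -0.06] T [-0.086 -0.013 -0.063] open 0.0854 g 0.0
turn(tool) [-0.0000e+00  2.0000e-02 -1.2935e+02] shift now [ 0.0399 -0.0423  0.1011] shift after turn [0.0074 0.0576 0.1012]
bottle cap [0.69360052 0.30129656 0.12      ]
bottle base [0.69034171 0.30971141 0.        ]
fork [0.66831322 0.20205807 0.01      ]
```

```bash
python3 -m creep '[[0.0399,-0.0423,0,0,0,0,1],[0,0,0.05,0,0,0,1],[0,0,0.05,0,0,0,1],[0,0,0.04,0,0,0,1],[0,0,0,0,0,0,1]]'
python3 -c "
from h import *
go(*P['R'],.030,-76.35)
from bench import imaging
cv2.imwrite('pics/w1.png',imaging.capture('wrist')['color'])"
```

```text
t: 2.22
ee_pos: [0.5274, 0.0406, 0.0884]
eef_rot: [[0.972, 0.237, -0.007], [0.237, -0.972, -0.0], [-0.007, -0.001, -1.0]]
contact_force: [0.7, -0.8, 0.9]
opening: 0.0851
gripper_force: 0.0
t 2.23 pos [0.5274 0.0406 0.0884] yaw -76.3 j [ 11.  29. -24. 113.  17.  41. -99.]
F [ 0.72 -0.76  0.9 ] T [-0.001 -0.001 -0.002] open 0.0851 g 0.0
turn(tool) [-0.08  0.4   0.05] shift now [ 0.0039 -0.0008  0.0584] shift after turn [ 0.0035 -0.0009  0.0584]
```

View pics/w1.png

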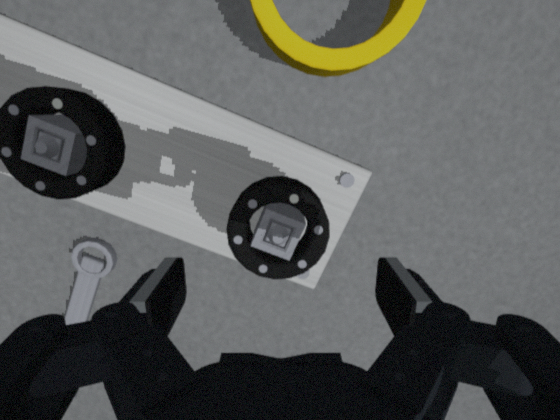

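The wrist view shows wheel R at (278,228), midway between the fingertips at columns 185 and 377, so it is centred along the closing line. I'll descend in slow steps.

```bash
python3 -m creep '[[0,0,0.02,0,0,0,1],[0,0,0.02,0,0,0,1],[0,0,0.018,0,0,0,1],[0,0,0,0,0,0,1],[0,0,0,0,0,0,1]]'
python3 -c "
from h import *
go(*P['R'],.030,-76.35)"
```

```text
t: 2.9
ee_pos: [0.5308, 0.0409, 0.0342]
eef_rot: [[0.972, 0.236, 0.001], [0.236, -0.972, 0.0], [0.001, 0.0, -1.0]]
contact_force: [-0.1, 0.7, 0.3]
opening: 0.0858
gripper_force: 0.0
t 2.9 pos [0.5308 0.0409 0.0342] yaw -76.32 j [   9.   34.  -21.  114.   21.   35. -102.]
F [-0.07  0.68  0.34] T [ 0.069 -0.009  0.004] open 0.0858 g 0.0
turn(tool) [ 0.01 -0.08  0.03] shift now [ 0.0001 -0.0014  0.0042] shift after turn [ 0.0001 -0.0014  0.0042]
```

```bash
python3 -m creep '[[0,-0.0014,0.004,0,0,0,1],[0,0,0,0,0,0,0.5],[0,0,0,0,0,0,0],[0,0,0,0,0,0,0],[0,0,0,0,0,0,0],[0,0,0,0,0,0,0]]'
python3 -c "
from h import *
go(*P['R'],.030,-76.35)"
```

```text
t: 3.65
ee_pos: [0.5299, 0.0422, 0.0298]
eef_rot: [[0.972, 0.236, 0.0], [0.236, -0.972, -0.0], [0.0, 0.0, -1.0]]
contact_force: [-2.1, 0.1, 6.4]
opening: 0.054
gripper_force: 62.2
t 3.65 pos [0.5299 0.0422 0.0298] yaw -76.33 j [   8.   35.  -21.  114.   21.   34. -103.]
F [-2.08  0.1   6.38] T [-0.003  0.365 -0.03 ] open 0.054 g 62.2
turn(tool) [ 0.02 -0.01  0.02] shift now [ 0.0007  0.     -0.0002] shift after turn [ 0.0007  0.     -0.0002]
```

```bash
python3 -m creep '[[0,0,0,0,0,-2,0],[0,0,0,0,0,-3,0],[0,0,0,0,0,-3,0],[0,0,0,0,0,-3,0],[0,0,0,0,0,-3,0],[0,0,0,0,0,-3,0]]'
python3 -c "
from h import *
go(*P['R'],.030,-76.35)
from bench import imaging
cv2.imwrite('pics/w2.png',imaging.capture('wrist')['color'])"
```

```text
t: 4.4
ee_pos: [0.5302, 0.0423, 0.0298]
eef_rot: [[0.859, 0.512, 0.001], [0.512, -0.859, 0.0], [0.001, 0.0, -1.0]]
contact_force: [0.1, 0.2, 6.2]
opening: 0.0542
gripper_force: 62.5
t 4.4 pos [0.5302 0.0423 0.0298] yaw -59.19 j [ 12.  36. -25. 114.  25.  35. -89.]
F [0.08 0.16 6.24] T [ 0.002  0.173 -0.101] open 0.0542 g 62.5
turn(tool) [ 0.02 -0.05 17.16] shift now [ 0.0003  0.0002 -0.0002] shift after turn [ 0.0004  0.0001 -0.0002]
```

View pics/w2.png

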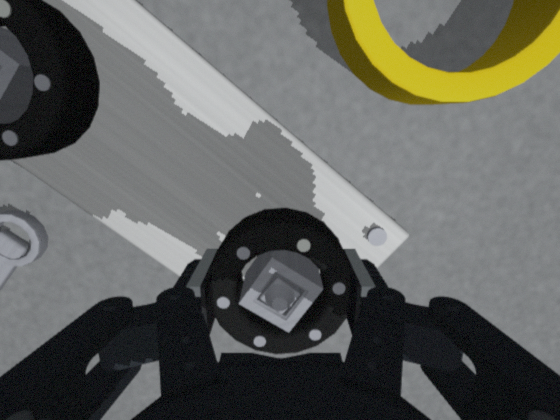

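The grip holds the tread diametrically, and the tread looks centred at (280,280). I'll keep turning and read the torque.

```bash
python3 -m creep '[[0,0,0,0,0,-4,0],[0,0,0,0,0,-4,0],[0,0,0,0,0,-4,0],[0,0,0,0,0,-4,0],[0,0,0,0,0,-4,0],[0,0,0,0,0,-4,0]]'
python3 -c "
from h import *
go(*P['R'],.030,-76.35)"
python3 -m creep '[[0,0,0,0,0,-4,0],[0,0,0,0,0,-4,0],[0,0,0,0,0,-4,0],[0,0,0,0,0,-4,0],[0,0,0,0,0,-4,0],[0,0,0,0,0,-4,0]]'
python3 -c "
from h import *
go(*P['R'],.030,-76.35)"
```

```text
t: 5.2
ee_pos: [0.5303, 0.0424, 0.0298]
eef_rot: [[0.576, 0.818, 0.001], [0.818, -0.576, 0.0], [0.001, 0.001, -1.0]]
contact_force: [-1.5, 0.2, 6.2]
opening: 0.0541
gripper_force: 62.5
t 5.2 pos [0.5303 0.0424 0.0298] yaw -35.16 j [ 16.  37. -31. 114.  31.  37. -70.]
F [-1.54  0.24  6.22] T [ 0.058  0.236 -0.056] open 0.0541 g 62.5
turn(tool) [ 3.000e-02 -6.000e-02  4.119e+01] shift now [ 0.0001  0.0003 -0.0002] shift after turn [ 0.0003  0.0001 -0.0002]
t: 5.95
ee_pos: [0.5305, 0.0422, 0.0298]
eef_rot: [[0.194, 0.981, 0.002], [0.981, -0.194, 0.0], [0.0, 0.001, -1.0]]
contact_force: [0.0, -1.2, 5.9]
opening: 0.0541
gripper_force: 62.4
t 5.95 pos [0.5305 0.0422 0.0298] yaw -11.17 j [ 20.  39. -36. 114.  36.  39. -50.]
F [ 0.04 -1.18  5.95] T [-0.012  0.052 -0.062] open 0.0541 g 62.4
turn(tool) [ 6.000e-02 -7.000e-02  6.518e+01] shift now [ 0.0001  0.0001 -0.0002] shift after turn [ 0.0001 -0.     -0.0002]
```

R shows only about 0.06 N m of torque, so it is sound. I'll release it and go over to M.

```bash
python3 -m creep '[[0,0,0,0,0,0,1],[0,0,0,0,0,0,1],[0,0,0,0,0,0,1],[0,0,0,0,0,0,1],[0,0,-0.035,0,0,0,1],[0,0,-0.04,0,0,0,1],[0.043,-0.0018,0,0,0,0,1],[0.043,-0.0018,0,0,0,0,1],[0.043,-0.0017,0,0,0,0,1],[0,0,0,0,0,0,1],[0,0,0,0,0,0,1]]'
python3 -c "
from h import *
go(*P['M'],.030,-11.2)
from bench import imaging
for n in('wrist','top'):
    d=imaging.capture(n);cv2.imwrite(f'pics/{n}3.png',d['color'])
a=cv2.imread('pics/wrist3.png');b=d['color'][170:245,180:310];b=cv2.resize(b,(520,300));o=np.zeros((600,800,3),np.uint8);o[:300,:400]=cv2.resize(a,(400,300));o[300:,:520]=b;cv2.imwrite('pics/c3.png',o)"
```

```text
t: 7.32
ee_pos: [0.5496, 0.169, 0.1039]
eef_rot: [[0.196, 0.981, -0.001], [0.981, -0.196, -0.001], [-0.001, -0.001, -1.0]]
contact_force: [0.2, -0.6, -0.5]
opening: 0.0852
gripper_force: 0.0
t 7.33 pos [0.5496 0.169  0.1039] yaw -11.32 j [ 10.  36. -41. 106.  31.  50. -57.]
F [ 0.15 -0.61 -0.53] T [-0.026 -0.076 -0.036] open 0.0852 g 0.0
turn(tool) [-0.03  0.07 -0.12] shift now [0.0015 0.0007 0.0739] shift after turn [0.0014 0.0006 0.0739]
```

View pics/c3.png

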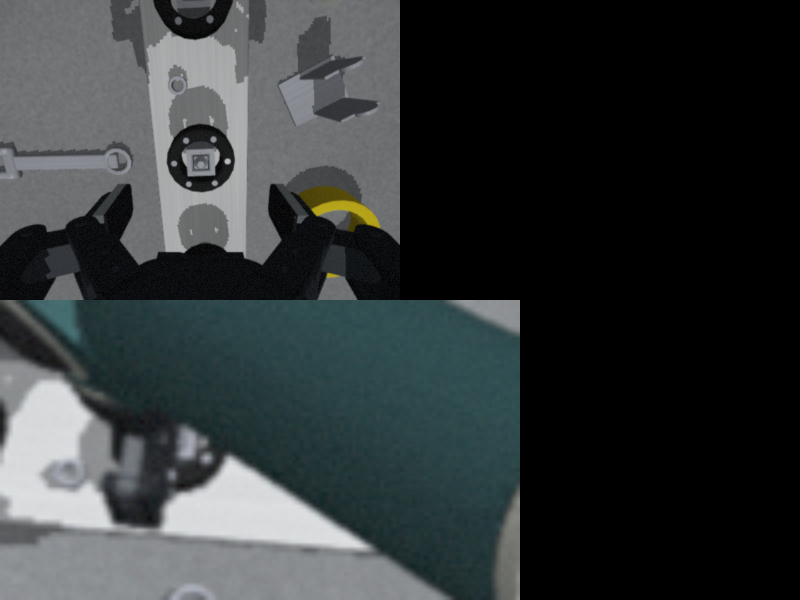

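The wrist crop shows M at (200,158), midway between the fingertips at 131 and 270, with the fork and tape clear of the fingers. I'll descend, grip and turn the other way.

```bash
python3 -m creep '[[0.0014,0.0006,0.03,0,0,0,1],[0,0,0.03,0,0,0,1],[0,0,0.0138,0,0,0,1],[0,0,0,0,0,0,1],[0,0,0,0,0,0,0.5],[0,0,0,0,0,0,0],[0,0,0,0,0,0,0],[0,0,0,0,0,0,0],[0,0,0,0,0,0,0]]'
python3 -c "
from h import *
go(*P['M'],.030,-11.2)"
python3 -m creep '[[0,0,0,0,0,2,0],[0,0,0,0,0,3,0],[0,0,0,0,0,3,0],[0,0,0,0,0,3,0],[0,0,0,0,0,3,0],[0,0,0,0,0,3,0]]'
python3 -c "
from h import *
go(*P['M'],.030,-11.2)"
```

```text
t: 8.55
ee_pos: [0.5514, 0.1712, 0.0319]
eef_rot: [[0.196, 0.981, 0.002], [0.981, -0.196, -0.0], [0.0, 0.002, -1.0]]
contact_force: [-2.0, -0.9, 4.9]
opening: 0.0536
gripper_force: 62.3
t 8.55 pos [0.5514 0.1712 0.0319] yaw -11.32 j [  7.  42. -37. 107.  36.  43. -61.]
F [-1.97 -0.87  4.93] T [-0.152  0.302 -0.064] open 0.0536 g 62.3
turn(tool) [ 0.1  -0.02 -0.12] shift now [-0.001  -0.0007  0.0019] shift after turn [-0.001  -0.0007  0.0019]
t: 9.3
ee_pos: [0.5514, 0.1712, 0.0319]
eef_rot: [[0.476, 0.88, 0.002], [0.88, -0.476, -0.0], [0.001, 0.002, -1.0]]
contact_force: [-0.9, -0.3, 4.9]
opening: 0.0536
gripper_force: 62.5
t 9.3 pos [0.5514 0.1712 0.0319] yaw -28.41 j [  4.  41. -33. 107.  32.  41. -75.]
F [-0.87 -0.26  4.9 ] T [-0.196  0.326  0.07 ] open 0.0536 g 62.5
turn(tool) [  0.1   -0.04 -17.21] shift now [-0.0012 -0.0004  0.0019] shift after turn [-0.001  -0.0007  0.0019]
```

```bash
python3 -m creep '[[0,0,0,0,0,4,0],[0,0,0,0,0,4,0],[0,0,0,0,0,4,0],[0,0,0,0,0,4,0],[0,0,0,0,0,4,0],[0,0,0,0,0,4,0]]'
python3 -c "
from h import *
go(*P['M'],.030,-76)"
python3 -m creep '[[0,0,0,0,0,4,0],[0,0,0,0,0,4,0],[0,0,0,0,0,4,0],[0,0,0,0,0,4,0],[0,0,0,0,0,4,0],[0,0,0,0,0,4,0]]'
python3 -c "
from h import *
go(*P['M'],.030,-76)"
```

```text
t: 10.05
ee_pos: [0.5514, 0.1711, 0.0319]
eef_rot: [[0.793, 0.61, 0.002], [0.61, -0.793, -0.0], [0.001, 0.001, -1.0]]
contact_force: [-1.2, -1.4, 4.9]
opening: 0.0536
gripper_force: 62.5
t 10.05 pos [0.5514 0.1711 0.0319] yaw -52.45 j [  0.  39. -27. 108.  27.  40. -95.]
F [-1.15 -1.39  4.87] T [-0.208  0.293  0.021] open 0.0536 g 62.5
turn(tool) [ 0.05 -0.09 23.55] shift now [-0.0012  0.0001  0.0019] shift after turn [-0.0011  0.0006  0.0019]
t: 10.8
ee_pos: [0.5514, 0.1711, 0.0319]
eef_rot: [[0.972, 0.234, 0.002], [0.234, -0.972, 0.0], [0.002, 0.0, -1.0]]
contact_force: [-1.5, -0.9, 5.6]
opening: 0.054
gripper_force: 62.5
t 10.8 pos [0.5514 0.1711 0.0319] yaw -76.45 j [  -4.   38.  -21.  108.   21.   38. -115.]
F [-1.54 -0.88  5.57] T [-0.263  0.261  0.062] open 0.054 g 62.5
turn(tool) [ 0.02 -0.1  -0.45] shift now [-0.0011  0.0006  0.0019] shift after turn [-0.0011  0.0006  0.0019]
```

M shows 0.02 to 0.07 N m, so it is sound too. On to L.

```bash
python3 -m creep '[[0,0,0,0,0,0,1],[0,0,0,0,0,0,1],[0,0,0,0,0,0,1],[0,0,0,0,0,0,1],[0,0,-0.035,0,0,0,1],[0,0,-0.04,0,0,0,1],[0.0159,-0.0397,0,0,0,0,1],[0.0159,-0.0397,0,0,0,0,1],[0.0158,-0.0396,0,0,0,0,1],[0,0,0,0,0,0,1],[0,0,0,0,0,0,1]]'
python3 -c "
from h import *
go(*P['L'],.030,-76.35)
from bench import imaging
cv2.imwrite('pics/w4.png',imaging.capture('wrist')['color'])"
```

```text
t: 12.18
ee_pos: [0.5687, 0.2969, 0.1049]
eef_rot: [[0.972, 0.236, -0.001], [0.236, -0.972, -0.001], [-0.001, 0.001, -1.0]]
contact_force: [0.3, -0.7, -0.3]
opening: 0.0855
gripper_force: 0.0
t 12.18 pos [0.5687 0.2969 0.1049] yaw -76.32 j [ -13.   37.  -24.   97.   18.   50. -121.]
F [ 0.28 -0.7  -0.34] T [-0.012  0.005 -0.049] open 0.0855 g 0.0
turn(tool) [0.06 0.06 0.03] shift now [ 0.0014 -0.0008  0.0749] shift after turn [ 0.0014 -0.0008  0.0749]
```

View pics/w4.png

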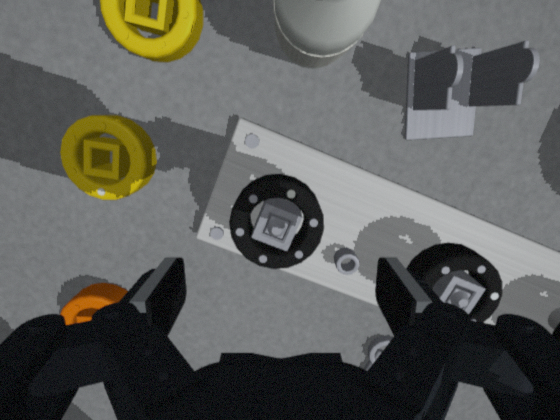

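L sits at (277,222), midway between the fingertips. The bottle and fork are clear, and the spacer at (347,262) will be below the tips.

```bash
python3 -m creep '[[0.0014,-0.0008,0.03,0,0,0,1],[0,0,0.03,0,0,0,1],[0,0,0.0138,0,0,0,1],[0,0,0,0,0,0,1],[0,0,0,0,0,0,0.5],[0,0,0,0,0,0,0],[0,0,0,0,0,0,0],[0,0,0,0,0,0,0],[0,0,0,0,0,0,0]]'
python3 -c "
from h import *
go(*P['L'],.030,-76.35)"
python3 -m creep '[[0,0,0,0,0,-2,0],[0,0,0,0,0,-3,0],[0,0,0,0,0,-3,0],[0,0,0,0,0,-3,0],[0,0,0,0,0,-3,0],[0,0,0,0,0,-3,0]]'
python3 -c "
from h import *
go(*P['L'],.030,-76.35)"
```

```text
t: 13.35
ee_pos: [0.5709, 0.2994, 0.0334]
eef_rot: [[0.972, 0.236, 0.002], [0.236, -0.972, 0.001], [0.002, -0.0, -1.0]]
contact_force: [-0.9, -0.9, 6.3]
opening: 0.0539
gripper_force: 62.7
t 13.35 pos [0.5709 0.2994 0.0334] yaw -76.33 j [ -15.   42.  -22.   98.   21.   43. -124.]
F [-0.93 -0.85  6.32] T [-0.199  0.266 -0.034] open 0.0539 g 62.7
turn(tool) [-0.01 -0.14  0.02] shift now [-0.0014  0.0011  0.0034] shift after turn [-0.0014  0.0011  0.0034]
t: 14.1
ee_pos: [0.5705, 0.3001, 0.0334]
eef_rot: [[0.86, 0.511, 0.002], [0.511, -0.86, 0.002], [0.002, -0.001, -1.0]]
contact_force: [-2.4, 0.9, 5.4]
opening: 0.0537
gripper_force: 63.4
t 14.1 pos [0.5705 0.3001 0.0334] yaw -59.27 j [ -12.   43.  -26.   98.   25.   44. -109.]
F [-2.42  0.87  5.38] T [ 0.075  0.444 -0.247] open 0.0537 g 63.4
turn(tool) [-0.06 -0.13 17.08] shift now [-0.0017  0.0015  0.0034] shift after turn [-0.0012  0.0019  0.0034]
```

```bash
python3 -m creep '[[0,0,0,0,0,-4,0],[0,0,0,0,0,-4,0],[0,0,0,0,0,-4,0],[0,0,0,0,0,-4,0],[0,0,0,0,0,-4,0],[0,0,0,0,0,-4,0]]'
python3 -c "
from h import *
go(*P['L'],.030,-76)"
python3 -m creep '[[0,0,0,0,0,-4,0],[0,0,0,0,0,-4,0],[0,0,0,0,0,-4,0],[0,0,0,0,0,-4,0],[0,0,0,0,0,-4,0],[0,0,0,0,0,-4,0],[0,0,0,0,0,-4,0]]'
python3 -c "
from h import *
go(*P['L'],.030,-76)"
```

```text
t: 14.85
ee_pos: [0.5704, 0.3003, 0.0334]
eef_rot: [[0.577, 0.817, 0.002], [0.817, -0.577, 0.002], [0.003, 0.0, -1.0]]
contact_force: [-1.9, 0.1, 5.3]
opening: 0.0538
gripper_force: 63.4
t 14.85 pos [0.5704 0.3003 0.0334] yaw -35.23 j [ -9.  45. -31.  98.  30.  46. -89.]
F [-1.95  0.12  5.33] T [ 0.19   0.422 -0.261] open 0.0538 g 63.4
turn(tool) [-4.000e-02 -1.400e-01  4.077e+01] shift now [-0.0022  0.0008  0.0034] shift after turn [-0.0011  0.002   0.0034]
t: 15.72
ee_pos: [0.5703, 0.3003, 0.0334]
eef_rot: [[0.126, 0.992, 0.001], [0.992, -0.126, 0.002], [0.002, 0.001, -1.0]]
contact_force: [-0.9, 1.0, 6.1]
opening: 0.0536
gripper_force: 63.4
t 15.72 pos [0.5703 0.3003 0.0334] yaw -7.23 j [ -5.  47. -38.  97.  36.  48. -66.]
F [-0.93  1.04  6.08] T [ 0.133  0.51  -0.245] open 0.0536 g 63.4
turn(tool) [-2.000e-02 -1.500e-01  6.877e+01] shift now [-0.0023 -0.0002  0.0034] shift after turn [-0.001   0.0021  0.0034]
```

L reads a steady 0.25 N m, against about 0.06 for the others, so L is the stiff one. Before lifting I'll check for slip.

```bash
python3 -c "
from h import *
from bench import imaging
a=imaging.capture('wrist')['color'];cv2.imwrite('pics/w5.png',a)
b=cv2.imread('pics/w4.png');o=np.zeros((400,800,3),np.uint8)
o[:,:400]=cv2.resize(b[150:290,207:347],(400,400),interpolation=cv2.INTER_CUBIC);o[:,400:]=cv2.resize(a[200:380,190:370],(400,400),interpolation=cv2.INTER_CUBIC);cv2.imwrite('pics/c5.png',o)"
```

```text
(no output)
```

View pics/c5.png

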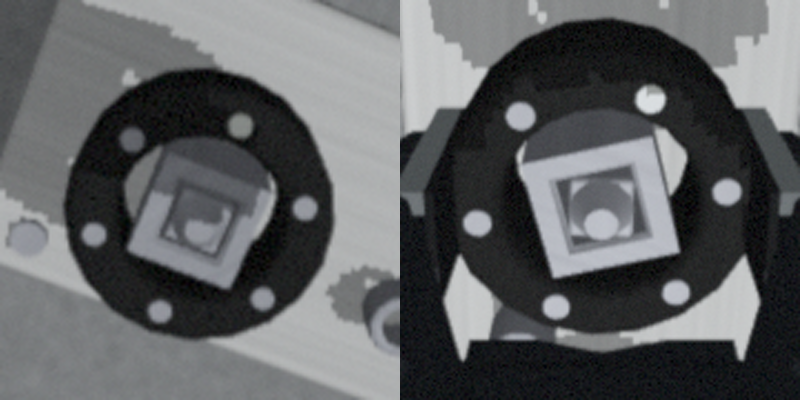

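The dot pattern keeps its place between the fingers while the hub turned relative to it, so there was no slip. I'll ease back to unload the hub on the post, then lift.

```bash
python3 -m creep '[[0,0,0,0,0,3,0],[0,0,0,0,0,4,0],[0,0,0,0,0,0,0],[0,0,-0.005,0,0,0,0],[0,0,-0.01,0,0,0,0],[0,0,-0.01,0,0,0,0],[0,0,-0.01,0,0,0,0],[0,0,-0.01,0,0,0,0]]'
python3 -c "
from h import *
go(*P['L'],.15,-14)"
```

```text
t: 16.77
ee_pos: [0.5702, 0.2978, 0.0774]
eef_rot: [[0.248, 0.969, -0.0], [0.969, -0.248, -0.002], [-0.002, 0.0, -1.0]]
contact_force: [1.0, -0.0, -0.1]
opening: 0.0536
gripper_force: 64.4
t 16.77 pos [0.5702 0.2978 0.0774] yaw -14.37 j [ -4.  43. -38.  97.  33.  52. -70.]
F [ 0.98 -0.04 -0.09] T [ 0.017 -0.005  0.009] open 0.0536 g 64.4
turn(tool) [ 0.02  0.09 -0.37] shift now [-0.     -0.0005 -0.0726] shift after turn [ 0.0001 -0.0005 -0.0726]
```

```bash
python3 -m creep '[[0,0,-0.03,0,0,0,0],[0,0,-0.035,0,0,0,0],[-0.03,0.002,0,0,0,0,0],[-0.0575,0.0044,0,0,0,0,0],[-0.0575,0.0044,0,0,0,0,0],[-0.0575,0.0044,0,0,0,0,0],[-0.0575,0.0044,0,0,0,0,0],[-0.0575,0.0044,0,0,0,0,0],[-0.0575,0.0044,0,0,0,0,0],[-0.0575,0.0044,0,0,0,0,0],[-0.0575,0.0044,0,0,0,0,0],[-0.0575,0.0044,0,0,0,0,0]]'
python3 -m creep '[[-0.0575,0.0044,0,0,0,0,0],[-0.047,0.003,0,0,0,0,0],[-0.014,0.001,0,0,0,0,0],[0,0,0,0,0,0,0],[0,0,0,0,0,0,0],[0,0,0,0,0,0,0]]'
python3 -c "
from h import *
go(*P['S'],.142,-14.37)
from bench import imaging
d=imaging.capture('wrist');np.savez('pics/w6.npz',**d);cv2.imwrite('pics/w6.png',cv2.resize(d['color'],(800,600)))
for z in(.012,.035,.081):print(z,np.array(proj(d,[*P['S'],z]))*800/560)
"
```

```text
t: 18.27
ee_pos: [0.4739, -0.2442, 0.1424]
eef_rot: [[0.248, 0.969, -0.0], [0.969, -0.248, -0.001], [-0.001, 0.0, -1.0]]
contact_force: [1.0, -0.8, -1.4]
opening: 0.0538
gripper_force: 64.5
t: 19.02
ee_pos: [0.4544, -0.357, 0.1419]
eef_rot: [[0.245, 0.97, 0.0], [0.97, -0.245, 0.0], [0.0, -0.0, -1.0]]
contact_force: [0.3, -0.4, -2.0]
opening: 0.0537
gripper_force: 64.5
t 19.02 pos [ 0.4544 -0.357   0.1419] yaw -14.16 j [ 65.  33. -40. 104.  26.  52.  -1.]
F [ 0.28 -0.43 -2.01] T [ 0.037 -0.036  0.042] open 0.0537 g 64.5
turn(tool) [-0.   -0.01  0.21] shift now [ 0.0575  0.0011 -0.0001] shift after turn [ 0.0575  0.0009 -0.0001]
0.012 [400.70836023 185.12655535]
0.035 [400.75813943 187.27123091]
0.081 [400.8907976  192.98664472]
```

View pics/w6.png

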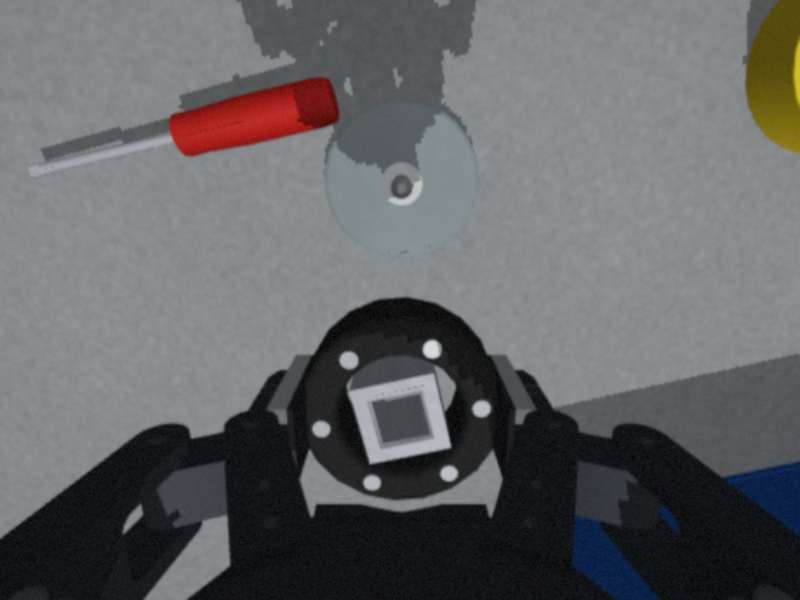

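The wrist view shows the held wheel level with its bore centre at (401,417), the spindle shoulder at (402,187), its tip at (401,186), and the base centred at (402,178). The driver handle, ending at (338,100), is clear of the wheel's path.

```bash
python3 -c "
from h import *
d=np.load('pics/w6.npz');k=lambda u,v:((u+.5)*.7-.5,(v+.5)*.7-.5)
for n,u,v,z in(('wheel',401,417,.169),('bore',402,418,.169),('tip',401,186,.081),('shoulder',402,186,.035),('base',402,178.,.011)):print(n,ray(d,*k(u,v),z).round(4))
print('cam',-d['camera_from_world'][:3,:3].T@d['camera_from_world'][:3,3])
go(*P['S'],.142,-14.16)"
```

```text
wheel [ 0.4556 -0.3564  0.169 ]
bore [ 0.4558 -0.3567  0.169 ]
tip [ 0.4702 -0.2985  0.081 ]
shoulder [ 0.4702 -0.3009  0.035 ]
base [ 0.4711 -0.2977  0.011 ]
cam [ 0.4724016  -0.28865975  0.28477136]
t 19.07 pos [ 0.4543 -0.3573  0.1419] yaw -14.18 j [ 65.  33. -40. 104.  26.  52.  -1.]
F [-0.06  0.09 -1.1 ] T [-0.05  -0.004  0.076] open 0.0539 g 64.5
turn(tool) [-0.   -0.01 -0.02] shift now [ 0.0578  0.0011 -0.0001] shift after turn [ 0.0578  0.0011 -0.0001]
```

```bash
python3 -c "
from h import *
d=dict(np.load('pics/w6.npz'))
def T(p,yaw):
    a=np.radians(yaw);Y=np.array([np.cos(a),np.sin(a),0]);Z=np.array([0,0,-1.]);M=np.eye(4);M[:3,:3]=np.c_[np.cross(Y,Z),Y,Z];M[:3,3]=p;return M
C=d['camera_from_world']@T([.4543,-.3573,.1419],-14.17)
for n,p,y,u,v,ref in(('L',[.5687,.2969,.1049],-76.32,276.6,226.7,(.5698,.298)),('R',[.5274,.0406,.0884],-76.3,278,234,(.5306,.0423)),('M',[.5496,.169,.1039],-11.32,282,222.5,(.5505,.1703))):
    t=T(p,y);e=dict(d,camera_from_world=C@np.linalg.inv(t));q=ray(e,u,v,.060)
    print(n,q.round(4),'minus top, tool axes mm',((t[:3,:3].T@(q-np.r_[ref,.06]))*1e3).round(1))
t=T([.4543,-.3573,.1419],-14.17)
for q in((.4557,-.3565,.1419),(.4703,-.2990,.1419),(.4698,-.3012,.1419)):print('tool',(np.linalg.inv(t)@np.r_[q,1])[:2].round(4))
"
```

```text
L [0.5716 0.299  0.06  ] minus top, tool axes mm [ 1.9 -0.6  0. ]
R [0.532  0.0421 0.06  ] minus top, tool axes mm [1.3 0.5 0. ]
M [0.5528 0.1749 0.06  ] minus top, tool axes mm [4.9 1.3 0. ]
tool [0.0011 0.0012]
tool [0.0604 0.0012]
tool [0.0582 0.0013]
```

Checked against three wheels at known places, the wrist camera reads about 2 mm long along tool x. Working relative to the held wheel cancels that: shift about (0.059, 0.0006).

```bash
python3 -m creep '[[0.03,0.0003,0,0,0,0,0],[0.029,0.0003,0,0,0,0,0],[0,0,0.02,0,0,0,0],[0,0,0.02,0,0,0,0],[0,0,0.01,0,0,0,0],[0,0,0,0,0,0,0],[0,0,0,0,0,0,0]]'
python3 -c "
from h import *
d=0
go(*P['S'],.0922,-14.17)
from bench import imaging
d=imaging.capture('scene');np.savez('pics/s7.npz',**d)
u,v=proj(d,[.47,-.301,.08]);print(u,v);u=int(u);v=int(v);cv2.imwrite('pics/s7.png',cv2.resize(d['color'][v-50:v+50,u-65:u+65],(780,600),interpolation=cv2.INTER_CUBIC))"
```

```text
t: 19.95
ee_pos: [0.4691, -0.3021, 0.0919]
eef_rot: [[0.248, 0.969, 0.0], [0.969, -0.248, -0.0], [-0.0, 0.0, -1.0]]
contact_force: [0.4, -0.8, -1.4]
opening: 0.0532
gripper_force: 64.5
t 19.95 pos [ 0.4691 -0.3021  0.0919] yaw -14.35 j [ 58.  35. -38. 109.  29.  46.  -9.]
F [ 0.37 -0.82 -1.36] T [ 0.036 -0.003  0.04 ] open 0.0532 g 64.5
turn(tool) [ 0.03  0.   -0.18] shift now [ 0.0007  0.0002 -0.0003] shift after turn [ 0.0007  0.0002 -0.0003]
174.41403370893784 160.75662051565627
```

View pics/s7.png

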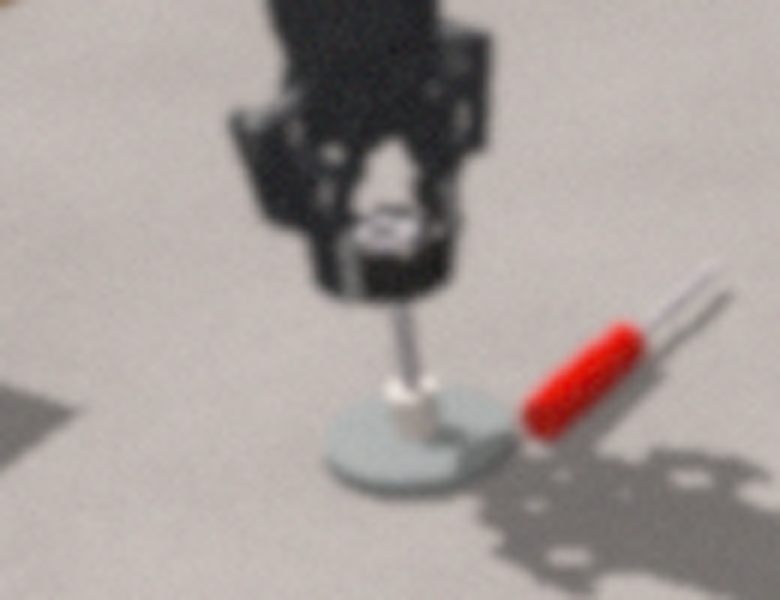

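The scene crop shows the wheel level over the peg, with the peg axis, (413,390) to (402,310), running up to the hub at (388,228). I'll make a small correction and descend by feel.

```bash
python3 -m creep '[[0.0012,0,0.004,0,0,0,0],[0,0,0.003,0,0,0,0],[0,0,0.003,0,0,0,0],[0,0,0.003,0,0,0,0],[0,0,0,0,0,0,0]]'
python3 -c "
from h import *
go(*P['S'],.0334,-14.17)"
```

```text
t: 20.62
ee_pos: [0.4691, -0.3004, 0.0784]
eef_rot: [[0.247, 0.969, -0.0], [0.969, -0.247, 0.0], [0.0, -0.0, -1.0]]
contact_force: [-0.2, -0.0, -0.5]
opening: 0.0537
gripper_force: 64.5
t 20.62 pos [ 0.4691 -0.3004  0.0784] yaw -14.32 j [ 58.  36. -37. 109.  30.  45. -10.]
F [-0.25 -0.01 -0.54] T [ 0.025 -0.014  0.009] open 0.0537 g 64.5
turn(tool) [-0.03 -0.01 -0.15] shift now [-0.0009  0.0007  0.045 ] shift after turn [-0.0009  0.0007  0.045 ]
```

```bash
python3 -m creep '[[0,0,0.003,0,0,0,0],[0,0,0.003,0,0,0,0],[0,0,0.003,0,0,0,0]]'
python3 -m creep '[[0,0,0.003,0,0,0,0],[0,0,0.003,0,0,0,0]]'
```

```text
t: 21.0
ee_pos: [0.4691, -0.3006, 0.0694]
eef_rot: [[0.247, 0.969, -0.0], [0.969, -0.247, -0.0], [-0.0, -0.0, -1.0]]
contact_force: [0.9, 0.4, -1.9]
opening: 0.0539
gripper_force: 64.5
t: 21.25
ee_pos: [0.4692, -0.3006, 0.0634]
eef_rot: [[0.247, 0.969, -0.0], [0.969, -0.247, -0.0], [-0.0, -0.0, -1.0]]
contact_force: [-0.0, 0.8, -1.0]
opening: 0.0538
gripper_force: 64.5
```

It's over the peg with no contact force. I'll carry on down.

```bash
python3 -m creep '[[0,0,0.004,0,0,0,0],[0,0,0.004,0,0,0,0],[0,0,0.004,0,0,0,0],[0,0,0.004,0,0,0,0]]'
python3 -m creep '[[0,0,0.004,0,0,0,0],[0,0,0.003,0,0,0,0],[0,0,0.002,0,0,0,0],[0,0,0.001,0,0,0,0],[0,0,0,0,0,0,0]]'
```

```text
t: 21.75
ee_pos: [0.4692, -0.3005, 0.0474]
eef_rot: [[0.247, 0.969, -0.0], [0.969, -0.247, 0.0], [-0.0, -0.0, -1.0]]
contact_force: [-0.6, -0.5, -1.5]
opening: 0.0539
gripper_force: 64.5
t: 22.38
ee_pos: [0.4692, -0.3005, 0.0377]
eef_rot: [[0.247, 0.969, -0.0], [0.969, -0.247, -0.0], [-0.0, -0.0, -1.0]]
contact_force: [-0.5, 0.0, -1.0]
opening: 0.0536
gripper_force: 64.5
```

```bash
python3 -m creep '[[0,0,0.001,0,0,0,0],[0,0,0.001,0,0,0,0],[0,0,0.001,0,0,0,0],[0,0,0,0,0,0,0]]'
python3 -m creep '[[0,0,0.0007,0,0,0,0],[0,0,0,0,0,0,0]]'
python3 -m creep '[[0,0,0.0006,0,0,0,0],[0,0,0,0,0,0,0]]'
```

```text
t: 22.88
ee_pos: [0.4691, -0.3005, 0.0346]
eef_rot: [[0.247, 0.969, -0.0], [0.969, -0.247, 0.0], [-0.0, -0.0, -1.0]]
contact_force: [0.0, -0.2, -1.8]
opening: 0.0535
gripper_force: 64.5
t: 23.12
ee_pos: [0.4692, -0.3005, 0.0339]
eef_rot: [[0.247, 0.969, -0.0], [0.969, -0.247, 0.0], [-0.0, -0.0, -1.0]]
contact_force: [0.4, -0.9, -1.0]
opening: 0.0539
gripper_force: 64.5
t: 23.38
ee_pos: [0.4692, -0.3006, 0.0335]
eef_rot: [[0.247, 0.969, 0.0], [0.969, -0.247, -0.0], [-0.0, 0.0, -1.0]]
contact_force: [-0.5, 0.4, 0.1]
opening: 0.0538
gripper_force: 64.7
```

```bash
python3 -m creep '[[0,0,0.0004,0,0,0,0],[0,0,0,0,0,0,0]]'
python3 -m creep '[[0,0,0,0,0,0,0.7],[0,0,0,0,0,0,1],[0,0,0,0,0,0,1],[0,0,0,0,0,0,1],[0,0,0,0,0,0,1]]'
python3 -m creep '[[0,0,-0.02,0,0,0,1],[0,0,-0.03,0,0,0,1],[0,0,-0.05,0,0,0,1],[0,0,-0.05,0,0,0,1],[-0.05,0,0,0,0,0,1],[-0.05,0,0,0,0,0,1],[0,0,0,0,0,0,1],[0,0,0,0,0,0,1]]'
python3 -c "
from h import *
from bench import imaging
d=imaging.capture('top');b=d['color'];e=np.load('pics/top0.npz')['color'];a=imaging.capture('wrist')['color']
o=np.zeros((600,800,3),np.uint8);o[:240,:640]=cv2.resize(b[165:255,140:380],(640,240),interpolation=cv2.INTER_CUBIC)
o[240:540,:400]=cv2.resize(a,(400,300));o[240:540,400:]=cv2.resize(b,(400,300));cv2.imwrite('pics/c8.png',o)"
```

```text
t: 23.62
ee_pos: [0.4693, -0.3006, 0.0334]
eef_rot: [[0.247, 0.969, -0.0], [0.969, -0.247, -0.0], [-0.0, 0.0, -1.0]]
contact_force: [-1.9, 1.3, 5.5]
opening: 0.0536
gripper_force: 65.1
t: 24.25
ee_pos: [0.4692, -0.3005, 0.0329]
eef_rot: [[0.247, 0.969, -0.0], [0.969, -0.247, 0.0], [0.0, -0.0, -1.0]]
contact_force: [-0.4, 0.1, 0.4]
opening: 0.0859
gripper_force: 0.0
t: 25.25
ee_pos: [0.4447, -0.3968, 0.1839]
eef_rot: [[0.247, 0.969, 0.001], [0.969, -0.247, 0.0], [0.0, 0.001, -1.0]]
contact_force: [0.8, 0.1, 0.9]
opening: 0.0855
gripper_force: 0.0
```

View pics/c8.png

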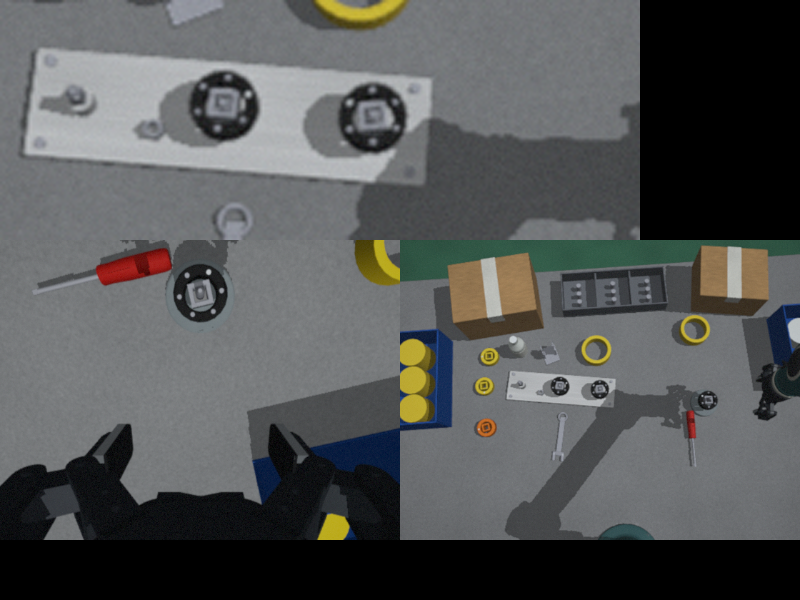

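The wheel sits on the spindle, at (201,293) in the wrist view. The two sound wheels are on their posts at (223,104) and (373,117), the bystanders haven't moved, and the gripper is clear.

```bash
python3 -c "
from bench import r
print(r.hand_in())"
```

```text
the job is handed in; nothing more can be done
None
```

I turned and felt all three wheels. The stiff one, at the rack's +y end, dragged about 0.25 N m against under 0.1 for the others; it's now down on the reject spindle, the two sound wheels are still on their posts, and I handed the job in at about 25 s; no verdict came back.

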